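# Seat the throttle spacer plate in the drilling jig

### The arm

A 6-joint arm with a two-finger parallel gripper is mounted at the origin on the work surface. World frame = base frame: x ahead of the robot, y to its left, z up, the work surface at z = 0. Lengths are in m, angles in rad, forces in N, time in s.
With the tool pointing down it reaches from about 0.35 to 0.85 m from the base axis. Payload 8.1 kg.
Tool frame: the origin (TCP) lies on the centre line of the jaws, within the pads' length; the fingertips stand 25 mm ahead of it and the grasp point (between the pads) lies 6 mm ahead of it; z points along the fingers, y is the direction in which the jaws open and shut (so a half turn about z gives the same grasp; the last joint's range is limited). The gripper opens to 93 mm and grips with 3 to 60 N. Pads are 15 mm wide; open, the fingers measure 128 mm over their backs; the gripper's body (75 mm by 188 mm) begins 65 mm behind the grasp point.
Start: joints at [1.262, 0.13, 1.488, -0, 1.523, -0.085], TCP at [0.133, 0.585, 0.244] pointing down, gripper open.
Joint ranges: [-2.96, 2.96], [-0.89, 2.26], [0.02, 2.5], [-1.34, 4.48], [0, 2.73], [-2.66, 2.66]. Speed limits (rad/s): [2.39, 2.39, 2.79, 3.14, 3.14, 3.14].

### API

Orientations are given as a unit quaternion [x, y, z, w].
In Python, from workcell import get_state, read_camera, camera_params, sign_off gives the robot as it stands. The module is installed in compiled form; this text tells all that it offers.
- The arm moves only by the tool move_arm, never from a script. Its argument "series" is a list of rows, each a list of 2 entries, a list of its own where there are three numbers: the shift along the world's x, y, z in m, then the turn, a rotation vector about the world's x, y, z in units of 6 degrees (1.0 is 6 degrees). In form: [[[dx, dy, dz], [rx, ry, rz]], ...]. A call has 1 to 10 rows; each row shifts and turns the pose as measured when the row begins; what a row does not reach is not made up. A row lasts 1/12 s, in which the tool goes at most 41.7 mm and 7.16 degrees, less where a joint would pass 70% of its speed; a pose out of reach is approached as far as the arm can. A call with a gripper value outside its range is refused whole. "gripper" is the opening, from -1 (shut) to 1 (fully open), set as the call begins (left out, the last holds). The fingers move at their own pace and stop on an object; "force" is the grip in N (left out, the last holds). Time passes only in rows, so rows that do not move let the fingers close. It gives the time, the measured TCP pose, the force and the opening at its end, in the units of the state.
- get_state(): the state, without advancing time (a new reading comes with each control period).
- read_camera(name): name is "scene" or "top"; returns the picture (384x512x3 uint8, blue, green, red); there is no depth.
- camera_params(name): a dict with "fx", "fy", "cx", "cy" (pixels), "dist_coeffs" ([k1, k2, p1, p2, k3] as OpenCV has them; the pictures are not rectified), "extrinsics" (4x4, takes a point from world to camera coordinates). Camera axes: x right, y down, z forward; pixel columns grow to the right and rows downward; lengths in m; the calibration is good to about 2 mm. A picture is of the moment at which its call begins. camera_params takes no time and is no camera call.
- sign_off(): hands the job in, once; it reports no verdict.
The state is a dict: "time_s": time; "joint_pos": joint angles; "qd": joint speeds; "effort": joint torques, N m; "position": TCP position; "tcp_rot": TCP orientation; "wrist_force": force on the tool from outside, world axes, zero at the start; "wrist_torque": the same for the moment, N m; "grip_width": finger opening in m.
Only numpy, scipy, OpenCV 4.12 (cv2) and the standard library are available. Lean on these libraries where they do the work, as an engineer would, in place of code of your own. Each camera call takes 0.05 s, during which the arm holds its last target.

### The job

Load the bored spacer plate into the drilling jig by pushing only: with the fingertips push it across the board until its long edge lies flush against the rail, before its leading edge reaches the black line scribed across the board. Then, keeping it flush against the rail all the way past that line, drag it along the rail into the corner pocket until it is fully home against both the rail and the end stop, and take the hand away. The plate must stay lying flat on the board throughout, never picked up, and the other loose things must be left where they are.

Things in the scene. Friction and masses are not known exactly. Their poses are not given: they have to be found in the camera images.
- spacer: Bare aluminium plate 76 (its x) by 88 (its y) by 20 mm, 0.16 to 0.32 kg, with a through bore of 56 mm diameter in the centre (shut fingertips fit in and can push its wall) and four small dark bolt-hole marks. Lies loose on the jig's board, turned up to 0.45 rad from the jig, 30 mm or more off the rail. Origin: centre of underside, z up. Alone it slides at 1 to 4 N.
- jig: Drilling jig, fixed to the bench, place and yaw vary: plywood board 240 mm (its x, -130 to 110) by 420 mm (its y, -220 to 200), 18 mm thick, with aluminium bars 24 mm high on it (tops 42 mm over the bench). Origin at bench level under the board. x points away from the robot to the rail, y along the rail to the stop (robot's left), both within 0.3 rad of world x, y.
- rail (a point): Middle of the top edge of the rail's working face (jig x 85, y -10, z 42 mm). The rail is a straight bar along the whole far edge of the board; axes as the jig's.
- stop (a point): Point on the top edge of the end stop's working face (jig x 45, y 175, z 42 mm). The end stop is a bar square to the rail that closes its left end.
- lip (a point): Centre of the rounded nose (9 mm radius, z 42 mm) of the lip, a short bar 18 mm wide at jig x -13 to 5, y 136 to 175 mm, parallel to the rail. Between lip and rail is the corner pocket, 80 mm wide, 39 mm from nose to stop: the plate enters with its 76 mm side across, and its rear stays outside.
- line (a point): A point on the black line scribed straight across the board at jig y = 55 mm, parallel to the end stop and 120 mm short of it. It is flat; nothing stands on it.
- seat (a point): Point on the board's top (18 mm over the bench; jig x 47, y 131 mm) where the plate's origin lies when fully home; axes as the jig's. In this frame the plate flush with the rail has x = 0, fully home also y = 0, and its leading edge is on the scribed line at y = -120 mm.
- socket: A plain steel wrench socket, 28 mm diameter and 38 mm high, standing on the jig's board near its robot-side edge; bystander, leave alone. Origin: centre of underside.
- bearing: A steel bearing ring, 40 mm outside diameter, 20 mm hole, 14 mm high, lying on the jig's board near its robot-side edge; bystander, leave alone. Origin: centre of underside.
- spray: A spray can, 64 mm diameter, 190 mm high, standing on the bench; bystander. Origin: centre of underside.
- jar: A closed glass jar, 70 mm diameter, 90 mm high, standing on the bench; bystander. Origin: centre of underside.
- wrench: A steel wrench about 180 mm long lying flat on the bench to the left; bystander. Origin: near its middle, x along it.
- driver: A screwdriver with black handle about 200 mm long lying on the bench to the right; bystander. Origin: near its middle, x along it.
- mug: A white mug, 80 mm diameter, 95 mm high; bystander. Origin: centre of underside.

How it is judged:
On the way:
1. the plate lies flush against the rail (within 3 mm and 0.05 rad), its leading edge still short of the scribed line (x of spacer in the frame of seat above -0.003 m and angle between the y axis of spacer and the y axis of jig, either way round below 0.05 rad and y of spacer in the frame of seat below -0.12 m), for 0.1 s.
At the end, for the whole second after the job is handed in: The plate lies flat and still on the board in the corner pocket, within 3 mm of touching the rail and 3 mm of touching the stop, square to the rail within 0.05 rad, and the robot is clear of it (x of spacer in the frame of seat between -0.003 and 0.003 m and y of spacer in the frame of seat between -0.003 and 0.003 m and z of spacer in the frame of seat between -0.003 and 0.003 m and angle between the y axis of spacer and the y axis of jig, either way round below 0.05 rad and linear speed of spacer below 0.01 m/s and angle between spacer's own z axis and vertical below 0.05 rad).
It fails at once if past the scribed line (leading edge more than 10 mm beyond it) the plate is more than 8 mm off the rail or turned more than 0.15 rad from it (y of spacer in the frame of seat above -0.11 m and (x of spacer in the frame of seat below -0.008 m or angle between the y axis of spacer and the y axis of jig, either way round above 0.15 rad)).
It fails at once if the plate is lifted more than 6 mm off the board or tipped more than 0.15 rad (z of spacer in the frame of seat above 0.006 m or angle between spacer's own z axis and vertical above 0.15 rad).
It fails at once if another loose thing is moved more than 15 mm (distance of any of socket, bearing, spray, jar, wrench, driver, mug from where it was at the start of the episode above 0.015 m).
It also fails if it takes over 43 s, if anything falls off the work surface, if the arm or the gripper's body presses on something with over 40 N, if the wrist force passes 120 N, or if a joint passes its speed limit or range.

## Working session

There is one attempt and no reset: what is moved stays moved. The work goes in short steps, Python scripts to look and compute and a tool call to move; the robot and the scene stay as the last step left them, time stands still between calls to the robot, and variables do not carry over. Pictures are saved under pics/ and viewed, and the job is handed in when it is done.

Besides the shell and the picture viewer there is one more tool, called after "Call:" as name(argument=value, ...) on one line, values as JSON. move_arm: Moves the arm, as the interface text tells. Its arguments: {"type":"object","properties":{"series":{"type":"array","items":{"type":"array"}},"gripper":{"type":"number"},"force":{"type":"number"}},"required":["series"]}

```bash
mkdir -p pics; cat > h.py <<'E'
import numpy as np,cv2
from workcell import *
def K(n):
    p=camera_params(n);return np.array([[p['fx'],0,p['cx']],[0,p['fy'],p['cy']],[0,0,1.]]),np.array(p['dist_coeffs'],float),np.array(p['extrinsics'],float)
def ray(n,uv,z):
    k,d,E=K(n);uv=np.array(uv,float).reshape(-1,1,2)
    x=cv2.undistortPoints(uv,k,d).reshape(-1,2);R,t=E[:3,:3],E[:3,3]
    c=-R.T@t;v=np.c_[x,np.ones(len(x))]@R
    z=np.broadcast_to(z,len(x))
    return c+v*((z-c[2])/v[:,2])[:,None]
def proj(n,P):
    k,d,E=K(n);r,_=cv2.Rodrigues(E[:3,:3]);return cv2.projectPoints(np.array(P,float).reshape(-1,1,3),r,E[:3,3],k,d)[0].reshape(-1,2)
E
python3 - <<'E'
from h import *
for n in('scene','top'):
    im=read_camera(n);cv2.imwrite(f'pics/{n}0.png',im);k,d,E=K(n);print(n,k[0,0],d,-E[:3,:3].T@E[:3,3],E[:3,:3].round(2).tolist())
s=get_state();print(s)
E
```

```text
scene 369.4791851759151 [-0.0387152  0.         0.         0.         0.       ] [ 1.25240736 -0.00182064  0.82012064] [[0.06, 1.0, 0.01], [0.71, -0.03, -0.7], [-0.7, 0.05, -0.71]]
top 499.46474261333594 [-0.13871264  0.          0.          0.          0.        ] [0.20581248 0.02234258 1.86677545] [[0.02, -1.0, -0.01], [-0.99, -0.02, -0.15], [0.15, 0.01, -0.99]]
{'time_s': 0.1, 'joint_pos': array([ 1.26156601e+00,  1.31090163e-01,  1.48914745e+00,  9.48397799e-06,
        1.52301648e+00, -8.54146692e-02]), 'qd': array([-0.00131788, -0.00280317, -0.00359236, -0.00104146,  0.00095718,
       -0.0008822 ]), 'effort': array([ 2.55804247e-03, -5.61339211e+01, -4.93095624e+01,  7.71346595e-02,
        2.91431823e-02, -8.60390082e-05]), 'position': array([0.13301139, 0.58459022, 0.24270222]), 'tcp_rot': array([ 1.11674584e-01,  9.93744483e-01, -8.13669898e-04, -1.67502266e-04]), 'wrist_force': array([0.16527436, 0.07829816, 0.39319251]), 'wrist_torque': array([0.01675609, 0.01343258, 0.01118644]), 'grip_width': 0.09304926443221669}
```

View pics/scene0.png

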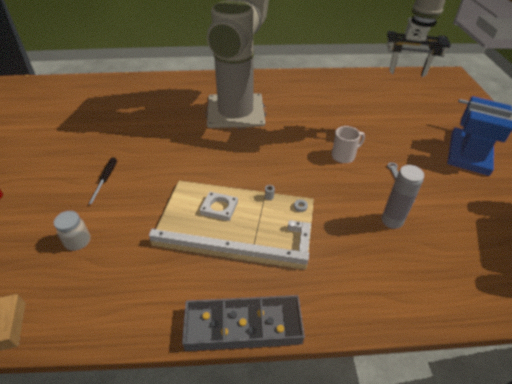

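View pics/top0.png

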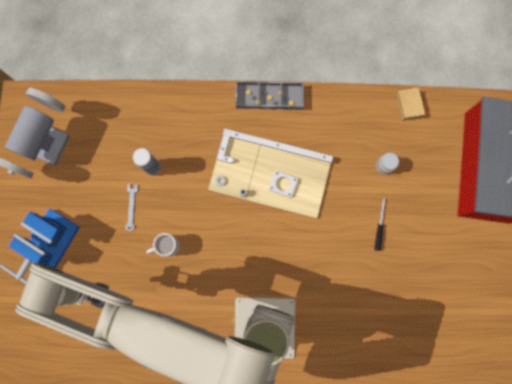

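```bash
python3 - <<'E'
import cv2
a=cv2.imread('pics/scene0.png')[175:275,145:325];cv2.imwrite('pics/s0z.png',cv2.resize(a,None,fx=4.4,fy=4.4,interpolation=cv2.INTER_CUBIC))
a=cv2.imread('pics/top0.png')[125:225,200:340];cv2.imwrite('pics/t0z.png',cv2.resize(a,None,fx=5.5,fy=5.5,interpolation=cv2.INTER_CUBIC))
E
```

```text
(no output)
```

View pics/s0z.png

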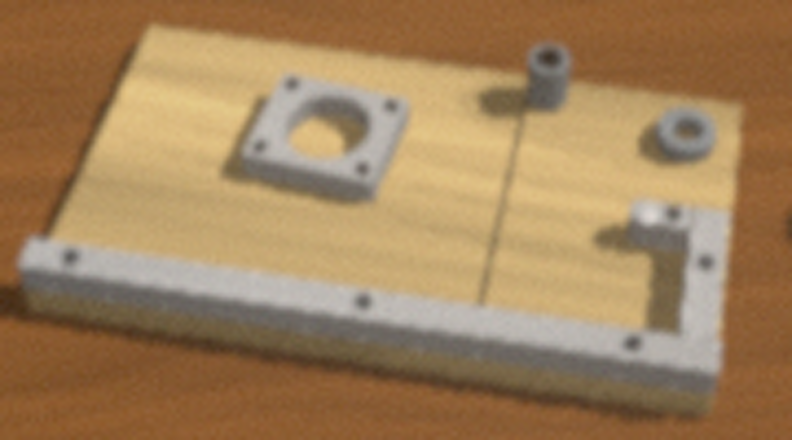

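View pics/t0z.png

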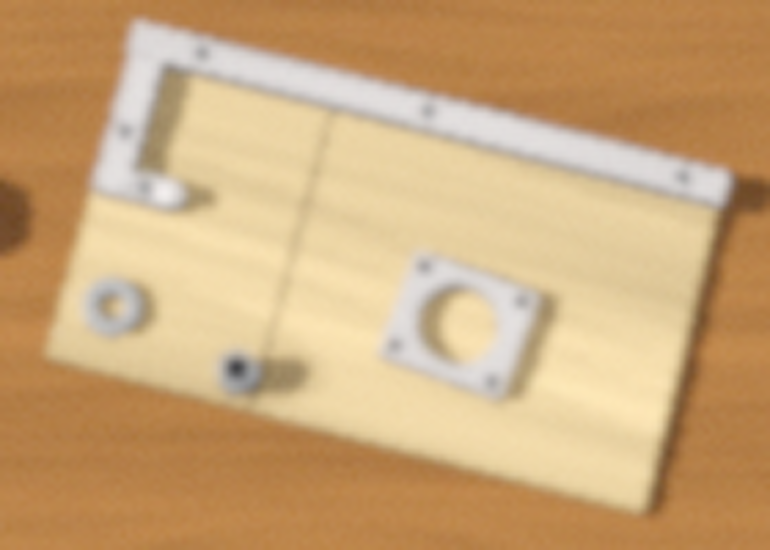

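```bash
cat >> h.py <<'E'
def tz(p):return (np.array(p,float)+.5)/5.5-.5+[200,125]
def sz(p):return (np.array(p,float)+.5)/4.4-.5+[145,175]
def fit2(a,b):
    a=np.array(a);b=np.array(b);ca,cb=a.mean(0),b.mean(0);H=(a-ca).T@(b-cb);th=np.arctan2(H[0,1]-H[1,0],H[0,0]+H[1,1])
    R=np.array([[np.cos(th),-np.sin(th)],[np.sin(th),np.cos(th)]]);t=cb-R@ca;return th,t,(a@R.T+t-b)
E
python3 - <<'E'
from h import *
J=np.array([[110,-220],[110,200],[-130,-220],[-130,200],[85,55],[85,-220]])/1000
z=[.042,.042,.018,.018,.018,.042]
T=ray('top',tz([[735,172],[135,18],[650,514],[45,356],[333,110],[722,206]]),z)
S=ray('scene',sz([[22,268],[716,372],[150,25],[743,103]]),z[:4])
for n,P,idx in(('top',T,[0,1,2,3]),('scene',S,[0,1,2,3])):
    th,t,r=fit2(J[idx],P[idx,:2]);print(n,th,t,(r*1000).round(1).tolist())
H=np.array([[1,1],[1,-1],[-1,-1],[-1,1]])  # TL,TR,BR,BL in top -> +x+y, +x-y,-x-y,-x+y
pt=ray('top',tz([[425,266],[522,301],[492,382],[396,345]]),.038)
ps=ray('scene',sz([[260,147],[292,84],[391,105],[362,169]]),.038)
for P in(pt,ps):
    print(P[:,:2].round(4).tolist(),P.mean(0))
    for i in range(4):
        d=(P[i]-P[i-1])[:2];print(np.hypot(*d).round(4),np.arctan2(d[1],d[0]).round(3))
for nm,a,zz in(('socket',[238,370],.038),('bearing',[115,307],.014+.018)):print(nm,ray('top',tz(a),zz))
E
```

```text
top -0.23486145388879576 [ 0.58511158 -0.00312281] [[1.1, 1.6], [-0.7, -2.6], [0.6, 3.1], [-0.9, -2.2]]
scene -0.23162685148099943 [ 0.58646889 -0.00246326] [[0.4, -2.6], [2.2, 2.5], [-1.3, -0.2], [-1.3, 0.3]]
[[0.5704, -0.034], [0.5477, -0.1001], [0.4918, -0.0805], [0.5156, -0.0154]] [ 0.53140011 -0.05749286  0.038     ]
0.0578 -0.328
0.0698 -1.901
0.0593 2.805
0.0694 1.22
[[0.5488, -0.1014], [0.4934, -0.0823], [0.5159, -0.0166], [0.5708, -0.0359]] [ 0.53222049 -0.05905687  0.038     ]
0.069 -1.895
0.0586 2.811
0.0694 1.241
0.0582 -0.338
socket [[0.49619242 0.09081372 0.038     ]]
bearing [[0.53864975 0.17585778 0.032     ]]
```

Call:
move_arm(series=[[[0.02, -0.032, 0], [0, 0, 0]], [[0.02, -0.032, 0], [0, 0, 0]], [[0.02, -0.032, 0], [0, 0, 0]], [[0.02, -0.032, 0], [0, 0, 0]], [[0.02, -0.032, 0], [0, 0, 0]], [[0.02, -0.032, 0], [0, 0, 0]], [[0.02, -0.032, 0], [0, 0, 0]], [[0.02, -0.032, 0], [0, 0, 0]], [[0.02, -0.032, 0], [0, 0, 0]], [[0.02, -0.032, 0], [0, 0, 0]]], gripper=-1, force=20)

```text
time_s: 0.93
position: [0.3314, 0.2528, 0.2346]
tcp_rot: [0.106, 0.994, -0.005, -0.003]
wrist_force: [0.8, 0.5, -0.2]
grip_width: 0.031
```

Call:
move_arm(series=[[[0.02, -0.032, 0], [0, 0, 0]], [[0.02, -0.032, 0], [0, 0, 0]], [[0.02, -0.032, 0], [0, 0, 0]], [[0.02, -0.032, 0], [0, 0, 0]], [[0.02, -0.032, 0], [0, 0, 0]], [[0.02, -0.032, 0], [0, 0, 0]], [[0.02, -0.032, 0], [0, 0, 0]], [[0.02, -0.032, 0], [0, 0, 0]], [[0.02, -0.032, 0], [0, 0, 0]], [[0.02, -0.032, 0], [0, 0, 0]]])

```text
time_s: 1.77
position: [0.5352, -0.0866, 0.232]
tcp_rot: [0.106, 0.994, -0.005, -0.004]
wrist_force: [1.3, -0.5, 0.4]
grip_width: 0.0005
```

Call:
move_arm(series=[[[-0.002, 0.014, -0.02], [0, 0, -0.2]], [[-0.001, 0.014, -0.03], [0, 0, 0]], [[0, 0, -0.03], [0, 0, 0]], [[0, 0, -0.03], [0, 0, 0]], [[0, 0, -0.01], [0, 0, 0]], [[0, 0, 0], [0, 0, 0]]])

```text
time_s: 2.27
position: [0.5345, -0.0683, 0.1066]
tcp_rot: [0.123, 0.992, -0.006, -0.003]
wrist_force: [-0.7, -0.6, 0.1]
grip_width: 0.0003
```

```bash
python3 - <<'E'
from h import *
im=read_camera('scene');a=im[120:275,145:325];cv2.imwrite('pics/s1.png',cv2.resize(a,None,fx=3.8,fy=3.8,interpolation=cv2.INTER_CUBIC));print(get_state()['position'],get_state()['tcp_rot'])
E
```

```text
[ 0.53448542 -0.06822481  0.10737974] [ 0.1232631   0.99235181 -0.00580361 -0.00322515]
```

View pics/s1.png

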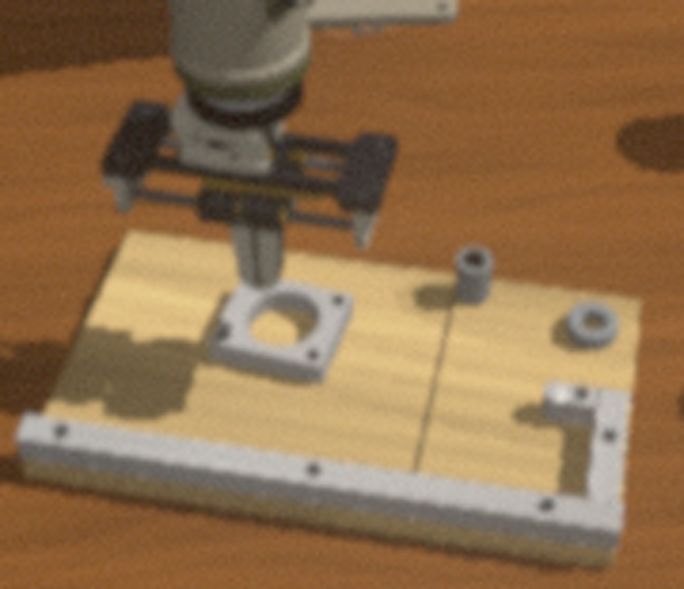

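Call:
move_arm(series=[[[-0.002, 0.01, 0], [0, 0, 0.1]], [[0, 0.003, -0.012], [0, 0, 0]], [[0, 0, -0.015], [0, 0, 0]], [[0, 0, 0], [0, 0, 0]]])

```text
time_s: 2.65
position: [0.5365, -0.054, 0.0858]
tcp_rot: [0.117, 0.993, -0.006, 0.002]
wrist_force: [-1.0, 0.6, 0.3]
grip_width: 0.0007
```

```bash
python3 - <<'E'
from h import *
im=read_camera('scene');a=im[120:275,145:325];cv2.imwrite('pics/s2.png',cv2.resize(a,None,fx=3.8,fy=3.8,interpolation=cv2.INTER_CUBIC));s=get_state();print(s['position'],s['tcp_rot'],s['wrist_force'])
E
```

```text
[ 0.53743016 -0.054132    0.08739934] [ 0.11723654  0.99308183 -0.00608832  0.00264485] [ 0.94952744 -0.04402827  1.26501575]
```

View pics/s2.png

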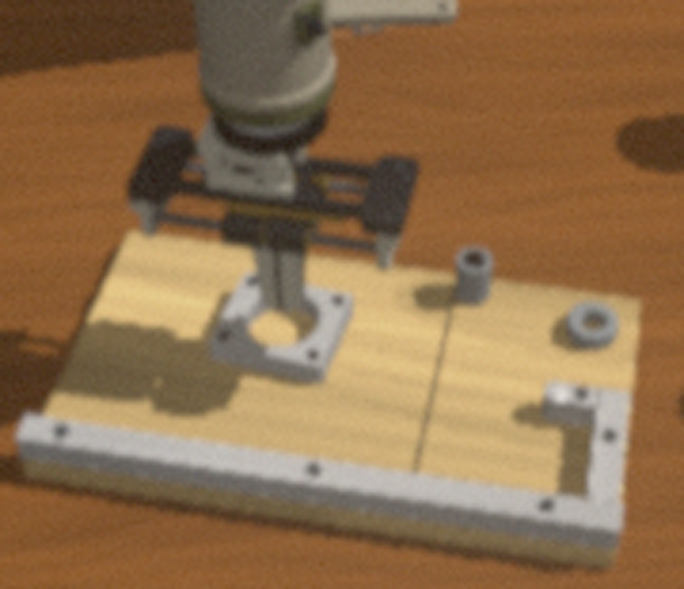

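Call:
move_arm(series=[[[-0.005, -0.004, 0], [0, 0, 0]], [[0, 0, -0.015], [0, 0, 0]], [[0, 0, -0.015], [0, 0, 0]], [[0, 0, -0.006], [0, 0, 0]], [[0, 0, 0], [0, 0, 0]]])

```text
time_s: 3.12
position: [0.5364, -0.0594, 0.058]
tcp_rot: [0.116, 0.993, -0.007, 0.008]
wrist_force: [-0.0, 0.5, 0.3]
grip_width: 0.0003
```

```bash
cat > st.py <<'E'
from h import *
import sys
k=sys.argv[1] if len(sys.argv)>1 else None
if k:
    im=read_camera('scene');a=im[120:275,145:325];cv2.imwrite(f'pics/{k}.png',cv2.resize(a,None,fx=3.8,fy=3.8,interpolation=cv2.INTER_CUBIC))
s=get_state();print(s['time_s'],s['position'].round(4),s['tcp_rot'].round(3),s['wrist_force'].round(1))
d=s['position'][:2]-[.5858,-.0028];c,n=np.cos(-.233),np.sin(-.233);print('jig',(c*d[0]+n*d[1]).round(4),(-n*d[0]+c*d[1]).round(4))
E
python3 st.py s3
```

```text
3.1667 [ 0.5367 -0.0595  0.0586] [ 0.116  0.993 -0.007  0.009] [ 0.7 -0.5  0.7]
jig -0.0347 -0.0665
```

View pics/s3.png

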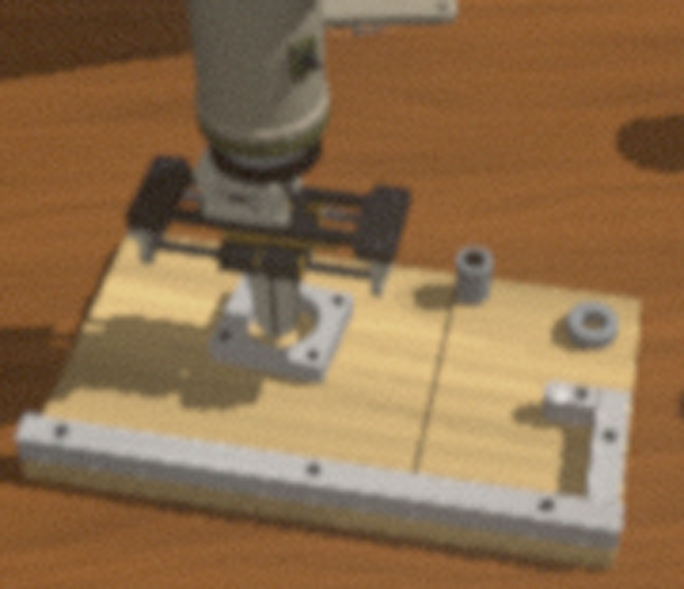

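Call:
move_arm(series=[[[0, 0, -0.008], [0.1, 0.15, 0]], [[0, 0, -0.005], [0, 0, 0]], [[0, 0, 0], [0, 0, 0]]])

```text
time_s: 3.42
position: [0.5386, -0.0601, 0.0488]
tcp_rot: [0.117, 0.993, -0.003, 0.002]
wrist_force: [-0.1, 0.1, -0.3]
grip_width: 0.0005
```

```bash
python3 st.py
```

```text
3.4167 [ 0.5386 -0.0601  0.0488] [ 0.117  0.993 -0.003  0.002] [-0.1  0.1 -0.3]
jig -0.0327 -0.0666
```

Call:
move_arm(series=[[[0.008, -0.002, 0], [0, 0, 0]], [[0.008, -0.002, 0], [0, 0, 0]], [[0.008, -0.002, 0], [0, 0, 0]], [[0.008, -0.002, 0], [0, 0, 0]], [[0.008, -0.002, 0], [0, 0, 0]]])

```text
time_s: 3.83
position: [0.5819, -0.0708, 0.0507]
tcp_rot: [0.116, 0.993, -0.003, 0.003]
wrist_force: [-0.7, -0.4, -0.1]
grip_width: 0.0005
```

```bash
python3 st.py s4
```

```text
3.8833 [ 0.5835 -0.0713  0.0513] [ 0.116  0.993 -0.003  0.004] [-0.6 -0.1  1.5]
jig 0.0136 -0.0672
```

View pics/s4.png

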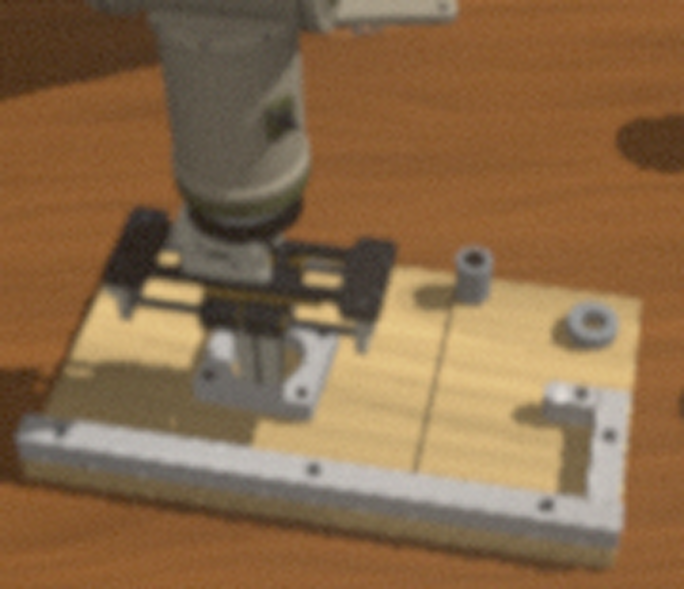

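Call:
move_arm(series=[[[0.008, -0.002, -0.001], [0, 0.02, 0]], [[0.008, -0.002, -0.001], [0, 0.02, 0]], [[0.008, -0.002, -0.001], [0, 0.02, 0]], [[0.005, -0.001, -0.001], [0, 0, 0]], [[0.004, -0.001, 0], [0, 0, 0]]])

```text
time_s: 4.3
position: [0.62, -0.08, 0.0486]
tcp_rot: [0.116, 0.993, -0.004, 0.001]
wrist_force: [-0.6, -0.0, -0.1]
grip_width: 0.0006
```

```bash
python3 st.py
```

```text
4.3 [ 0.62   -0.08    0.0486] [ 0.116  0.993 -0.004  0.001] [-0.6 -0.  -0.1]
jig 0.0511 -0.0672
```

Call:
move_arm(series=[[[0.004, -0.001, 0], [0, 0, 0]], [[0.004, -0.001, 0], [0, 0, 0]], [[0.004, -0.001, 0], [0, 0, 0]], [[0.004, -0.001, 0], [0, 0, 0]]])

```text
time_s: 4.63
position: [0.6307, -0.0834, 0.0475]
tcp_rot: [0.116, 0.993, -0.004, -0.007]
wrist_force: [-29.8, 4.7, 25.5]
grip_width: 0.0009
```

```bash
python3 st.py s5
```

```text
4.6833 [ 0.6306 -0.0834  0.0475] [ 0.116  0.993 -0.004 -0.008] [-23.5   1.8  16.7]
jig 0.0622 -0.0681
```

View pics/s5.png

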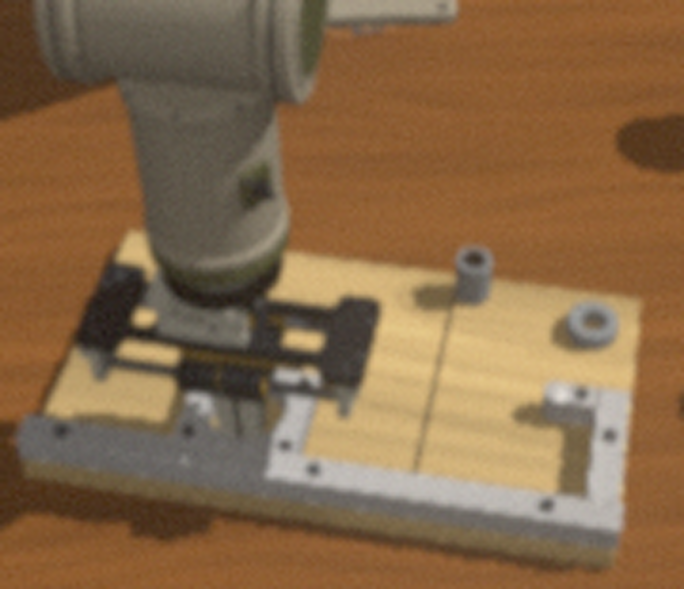

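Call:
move_arm(series=[[[0, 0, 0.001], [0, 0, 0]], [[-0.003, 0.001, 0], [0, -0.05, 0]], [[-0.002, 0.001, 0], [0, 0, 0]], [[0.0, 0.003, 0], [0, 0, 0]], [[0.001, 0.003, 0], [0, 0, 0]]])

```text
time_s: 5.1
position: [0.6258, -0.0757, 0.0484]
tcp_rot: [0.116, 0.993, -0.003, -0.005]
wrist_force: [-0.1, -1.9, -0.7]
grip_width: 0.0006
```

```bash
python3 st.py
```

```text
5.1 [ 0.6258 -0.0757  0.0484] [ 0.116  0.993 -0.003 -0.005] [-0.1 -1.9 -0.7]
jig 0.0557 -0.0617
```

Call:
move_arm(series=[[[0.002, 0.0078, 0], [0, -0.05, 0]], [[0.002, 0.0078, 0], [0, -0.05, 0]], [[0.002, 0.0078, 0], [0, 0, 0]], [[0.002, 0.0078, 0], [0, 0, 0]], [[0.002, 0.0078, 0], [0, 0, 0]]])

```text
time_s: 5.52
position: [0.6359, -0.0341, 0.0482]
tcp_rot: [0.117, 0.993, -0.004, 0.0]
wrist_force: [-2.2, -1.8, 0.2]
grip_width: 0.0005
```

```bash
python3 st.py s6
```

```text
5.5667 [ 0.6363 -0.0324  0.0483] [ 0.116  0.993 -0.003  0.   ] [-1.1 -0.2 -0.3]
jig 0.056 -0.0171
```

View pics/s6.png

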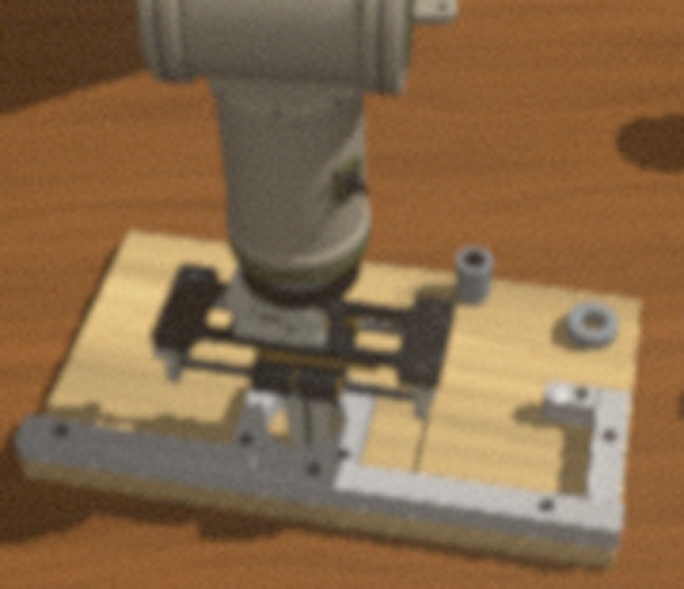

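Call:
move_arm(series=[[[0.003, 0.0045, 0], [0, 0, 0]], [[0.003, 0.0045, 0], [0, 0, 0]], [[0.002, 0.001, 0], [0, 0, 0]]])

```text
time_s: 5.82
position: [0.6393, -0.0238, 0.0479]
tcp_rot: [0.115, 0.993, -0.007, -0.006]
wrist_force: [-15.1, -6.6, 12.0]
grip_width: 0.0005
```

```bash
python3 st.py s7; python3 - <<'E'
from h import *
a=read_camera('top')[125:225,200:340];cv2.imwrite('pics/t7.png',cv2.resize(a,None,fx=5.5,fy=5.5,interpolation=cv2.INTER_CUBIC))
E
```

```text
5.8667 [ 0.6394 -0.0239  0.048 ] [ 0.115  0.993 -0.007 -0.006] [-15.6  -7.1  11.4]
jig 0.057 -0.0081
```

View pics/s7.png

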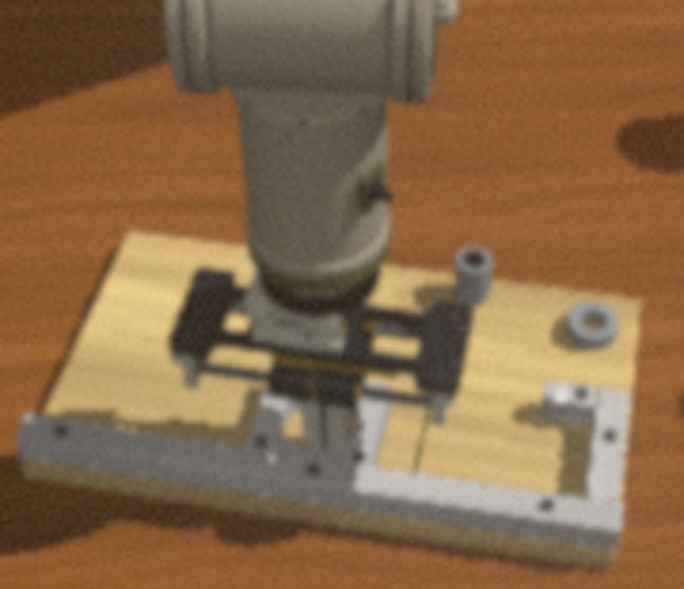

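View pics/t7.png

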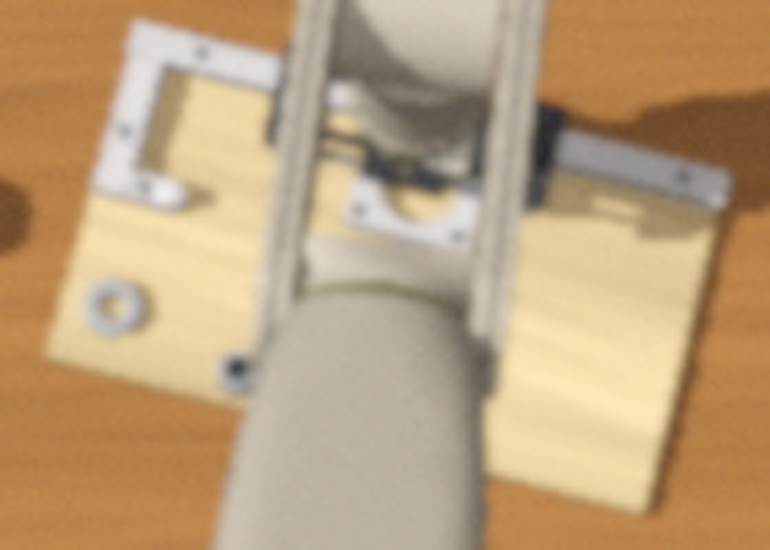

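Call:
move_arm(series=[[[0.0015, 0.0078, 0], [0.05, -0.05, 0]], [[0.0021, 0.0078, 0], [0, -0.05, 0]], [[0.0021, 0.0078, 0], [0, 0, 0]], [[0.0021, 0.0078, 0], [0, 0, 0]], [[0.0021, 0.0078, 0], [0, 0, 0]], [[0.0021, 0.0078, 0], [0, 0, 0]]])

```text
time_s: 6.42
position: [0.6498, 0.0221, 0.0481]
tcp_rot: [0.116, 0.993, -0.006, -0.004]
wrist_force: [-4.6, -4.8, 2.8]
grip_width: 0.0004
```

```bash
python3 st.py s8
```

```text
6.4667 [0.6502 0.0238 0.0482] [ 0.116  0.993 -0.005 -0.003] [-3.2 -0.3  1.2]
jig 0.0565 0.0408
```

View pics/s8.png

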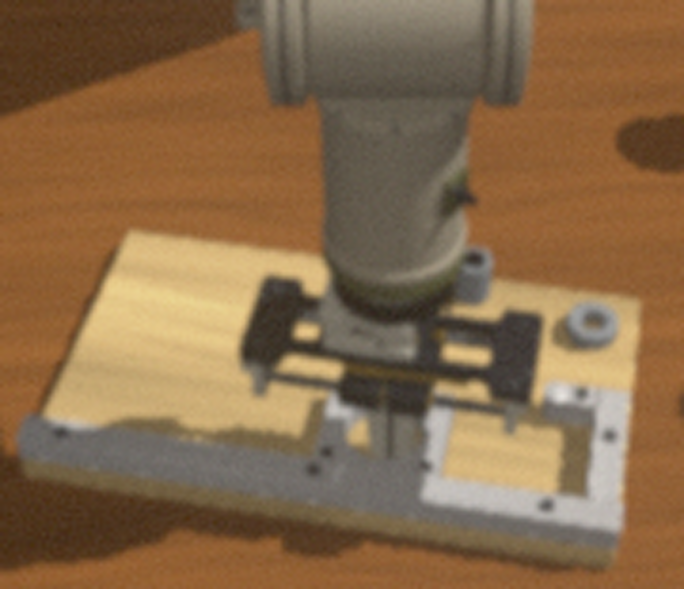

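Call:
move_arm(series=[[[0.0021, 0.0078, 0], [0.03, -0.03, 0]], [[0.0021, 0.0078, 0], [0, 0, 0]], [[0.0021, 0.0078, 0], [0, 0, 0]], [[0.0021, 0.0078, 0], [0, 0, 0]], [[0.0021, 0.0078, 0], [0, 0, 0]], [[0.0016, 0.0058, 0], [0, 0, 0]], [[0.0012, 0.0038, 0], [0, 0, 0]]])

```text
time_s: 7.05
position: [0.6623, 0.0737, 0.0481]
tcp_rot: [0.115, 0.993, -0.006, -0.004]
wrist_force: [-5.1, -4.3, 3.7]
grip_width: 0.0005
```

```bash
python3 st.py s9
```

```text
7.1 [0.6625 0.0744 0.0482] [ 0.115  0.993 -0.006 -0.004] [-4.3 -0.7  2.7]
jig 0.0568 0.0928
```

View pics/s9.png

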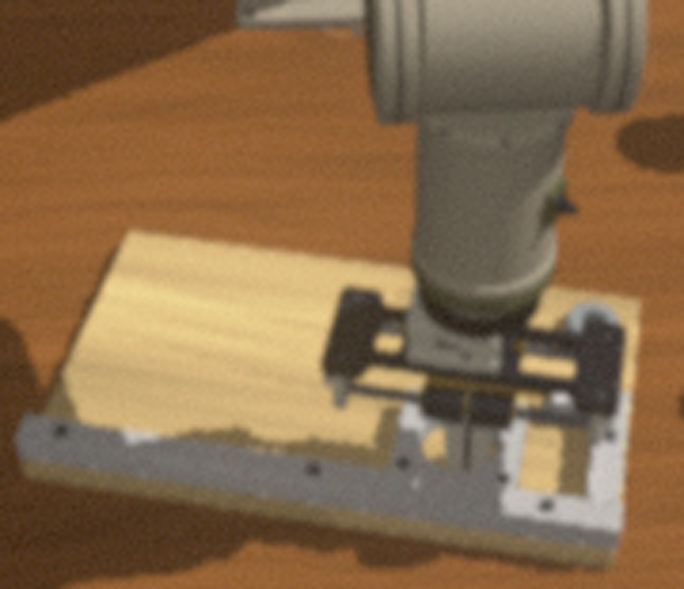

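Call:
move_arm(series=[[[0.002, 0.0068, 0], [0.03, -0.03, 0]], [[0.0019, 0.0068, 0], [0, 0, 0]], [[0.0018, 0.0058, 0], [0, 0, 0]], [[0.0013, 0.0038, 0], [0, 0, 0]], [[0.001, 0.003, 0], [0, 0, 0]]])

```text
time_s: 7.52
position: [0.6685, 0.0993, 0.0481]
tcp_rot: [0.115, 0.993, -0.007, -0.006]
wrist_force: [-6.1, -4.5, 4.9]
grip_width: 0.0003
```

```bash
python3 st.py
```

```text
7.5167 [0.6685 0.0993 0.0481] [ 0.115  0.993 -0.007 -0.006] [-6.1 -4.5  4.9]
jig 0.0569 0.1184
```

Call:
move_arm(series=[[[0.001, 0.004, 0], [0, 0, 0]], [[0.001, 0.004, 0], [0, 0, 0]], [[0.001, 0.003, 0], [0, 0, 0]], [[0.001, 0.003, 0], [0, 0, 0]]])

```text
time_s: 7.85
position: [0.6718, 0.1127, 0.0482]
tcp_rot: [0.115, 0.993, -0.008, -0.007]
wrist_force: [-5.4, -5.3, 4.1]
grip_width: 0.0005
```

```bash
python3 st.py s10
```

```text
7.9 [0.6719 0.1133 0.0482] [ 0.115  0.993 -0.008 -0.007] [-5.3 -3.7  3.8]
jig 0.057 0.1328
```

View pics/s10.png

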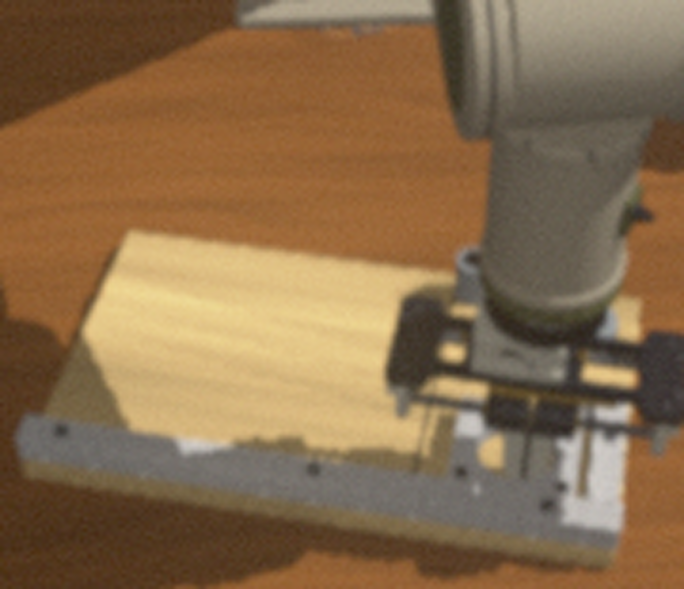

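Call:
move_arm(series=[[[0.001, 0.003, 0], [0, 0, 0]], [[0.001, 0.003, 0], [0, 0, 0]], [[0.001, 0.003, 0], [0, 0, 0]]])

```text
time_s: 8.15
position: [0.6736, 0.1203, 0.0482]
tcp_rot: [0.115, 0.993, -0.01, -0.008]
wrist_force: [-9.0, -17.3, 8.4]
grip_width: 0.0001
```

```bash
python3 st.py s11
```

```text
8.2 [0.6736 0.1202 0.0482] [ 0.115  0.993 -0.01  -0.009] [ -7.6 -10.    6.4]
jig 0.0571 0.1399
```

View pics/s11.png

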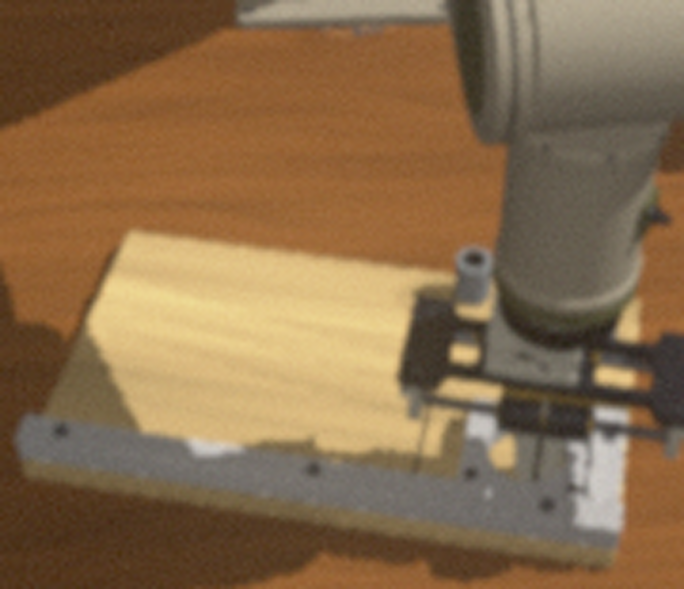

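Call:
move_arm(series=[[[0.001, 0.004, 0], [0, 0, 0]], [[0.001, 0.004, 0], [0, 0, 0]], [[0.003, 0.002, 0], [0, 0, 0]]])

```text
time_s: 8.45
position: [0.6744, 0.1203, 0.0483]
tcp_rot: [0.116, 0.993, -0.018, -0.014]
wrist_force: [-22.5, -7.9, 13.8]
grip_width: 0.0002
```

```bash
python3 st.py
```

```text
8.45 [0.6744 0.1203 0.0483] [ 0.116  0.993 -0.018 -0.014] [-22.5  -7.9  13.8]
jig 0.0577 0.1402
```

Call:
move_arm(series=[[[0, 0, 0], [0, 0, 0]], [[-0.003, -0.002, 0], [0, 0, 0]], [[-0.003, -0.003, 0], [0, 0, 0]], [[0, 0, 0], [0, 0, 0]]])

```text
time_s: 8.78
position: [0.6684, 0.1151, 0.0483]
tcp_rot: [0.116, 0.993, -0.018, -0.014]
wrist_force: [-0.1, 0.2, 0.2]
grip_width: 0.0004
```

```bash
python3 st.py
```

```text
8.7833 [0.6684 0.1151 0.0483] [ 0.116  0.993 -0.018 -0.014] [-0.1  0.2  0.2]
jig 0.0532 0.1337
```

Contact-free; lift out and swing aside to look.

Call:
move_arm(series=[[[0, 0, 0.006], [0, 0, 0]], [[0, 0, 0.01], [0, 0, 0]], [[0, 0, 0.02], [0, 0, 0]], [[0, 0, 0.03], [0.2, -0.2, 0]], [[0, 0, 0.03], [0, 0, 0]], [[0, 0, 0.03], [0, 0, 0]], [[0, 0, 0.03], [0, 0, 0]]])

```text
time_s: 9.37
position: [0.6624, 0.1167, 0.2042]
tcp_rot: [0.115, 0.993, -0.006, -0.01]
wrist_force: [1.0, -0.2, 0.6]
grip_width: 0.0005
```

Call:
move_arm(series=[[[-0.02, -0.035, 0.01], [0, 0, 0]], [[-0.02, -0.035, 0], [0, 0, 0]], [[-0.02, -0.035, 0], [0, 0, 0]], [[-0.02, -0.035, 0], [0, 0, 0]], [[-0.01, -0.035, 0], [0, 0, 0]], [[-0.01, -0.035, 0], [0, 0, 0]], [[-0.01, -0.035, 0], [0, 0, 0]], [[0, -0.035, 0], [0, 0, 0]], [[0, -0.035, 0], [0, 0, 0]], [[0, -0.035, 0], [0, 0, 0]]])

```text
time_s: 10.2
position: [0.5552, -0.2359, 0.2434]
tcp_rot: [0.107, 0.994, -0.004, 0.01]
wrist_force: [0.0, 0.6, 0.4]
grip_width: 0.0003
```

```bash
python3 st.py s12; python3 - <<'E'
from h import *
im=read_camera('top');cv2.imwrite('pics/t12f.png',im);a=im[125:225,200:340];cv2.imwrite('pics/t12.png',cv2.resize(a,None,fx=5.5,fy=5.5,interpolation=cv2.INTER_CUBIC))
E
```

```text
10.25 [ 0.5545 -0.2423  0.2437] [ 0.109  0.994 -0.006  0.011] [-3.5 -3.1  0.4]
jig 0.0248 -0.2402
```

View pics/s12.png

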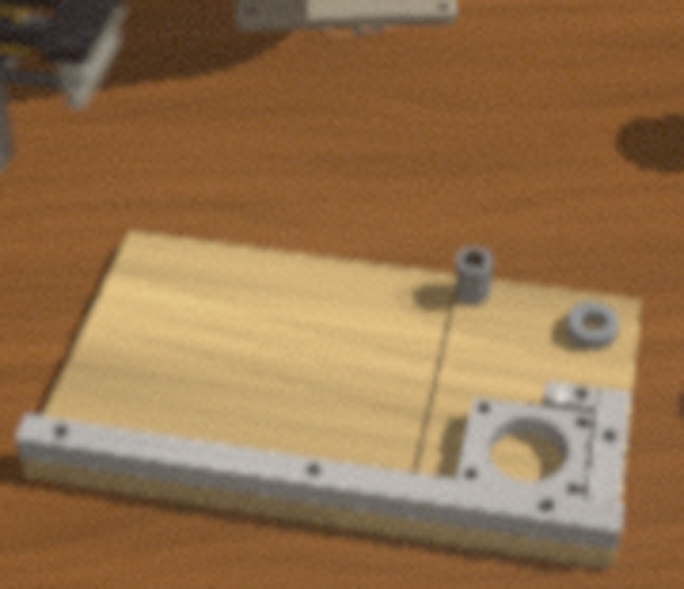

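View pics/t12.png

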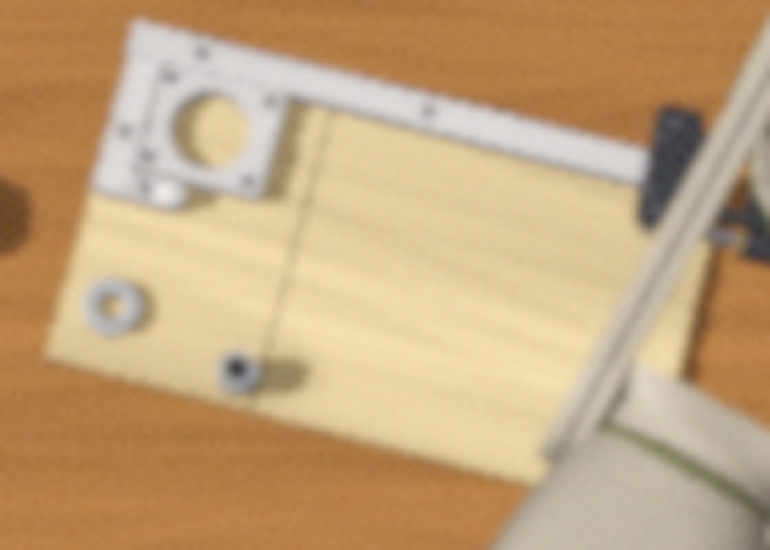

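```bash
python3 - <<'E'
from h import *
def s38(p):return (np.array(p,float)+.5)/3.8-.5+[145,120]
def jg(P,th=-.233,t=(.5858,-.0028)):
    d=P[:,:2]-np.array(t);c,s=np.cos(th),np.sin(th);return np.c_[c*d[:,0]+s*d[:,1],-s*d[:,0]+c*d[:,1]]
a=jg(ray('top',tz([[170,76],[271,101],[250,183],[148,156]]),.038));b=jg(ray('scene',s38([[574,488],[470,473],[484,408],[583,423]]),.038))
for q in(a,b):
    print((q*1000).round(1).tolist(),(q.mean(0)*1000).round(1)); d=q[0]-q[1]+q[3]-q[2];print('ang',np.arctan2(d[1],d[0])-np.pi/2)
# original hole spacing 58.5x69.5 ; stop outer edge = jig y200 (stop 175..200): hole->outer edge expected 200-(131+34.7)
im=cv2.imread('pics/t12f.png')[125:165,205:260];cv2.imwrite('pics/t12z.png',cv2.resize(im,None,fx=14,fy=14,interpolation=cv2.INTER_CUBIC))
im=read_camera('scene')[220:270,255:315];cv2.imwrite('pics/s12z.png',cv2.resize(im,None,fx=12,fy=12,interpolation=cv2.INTER_CUBIC))
E
```

```text
[[77.1, 168.3], [77.3, 96.6], [18.0, 95.7], [18.8, 168.1]] [ 47.8 132.2]
ang -0.003574145568630893
[[77.3, 165.6], [77.6, 94.3], [19.6, 95.6], [20.4, 166.3]] [ 48.7 130.5]
ang -0.003612705106496694
```

View pics/t12z.png

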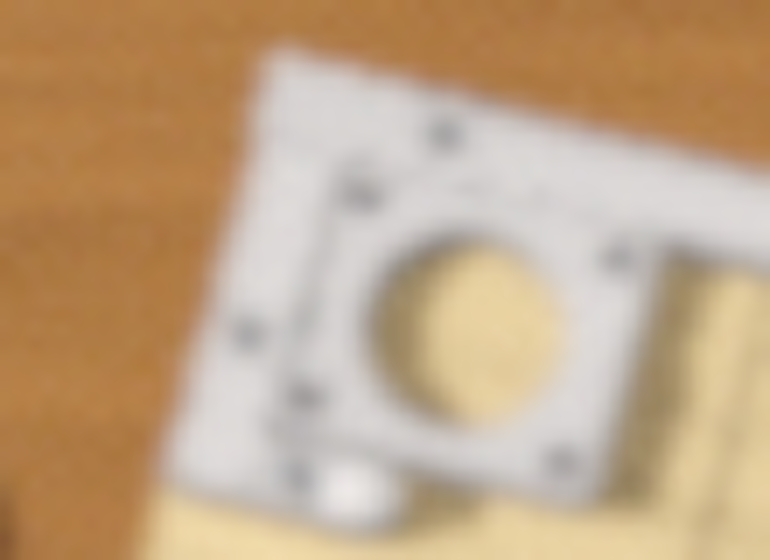

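View pics/s12z.png

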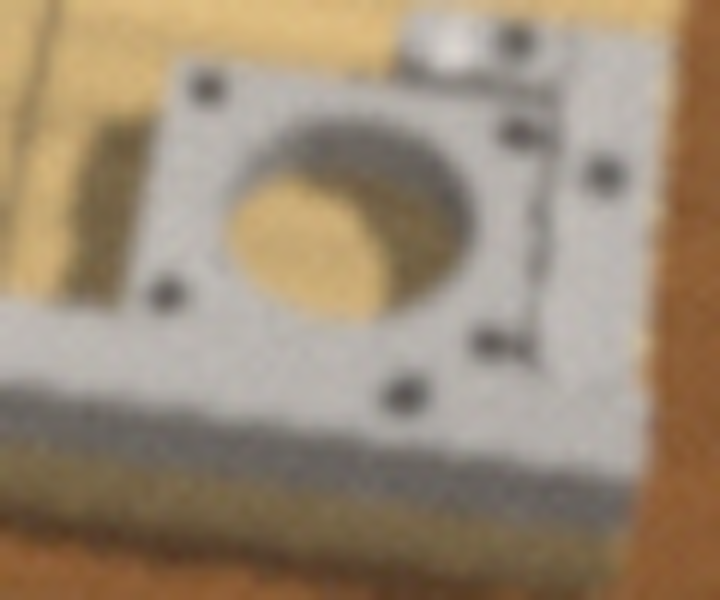

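Call:
move_arm(series=[[[0, 0, 0], [0, 0, 0]], [[0, 0, 0], [0, 0, 0]]])

```text
time_s: 10.52
position: [0.5555, -0.2356, 0.244]
tcp_rot: [0.109, 0.994, -0.004, 0.011]
wrist_force: [0.2, -0.8, 0.8]
grip_width: 0.0007
```

```bash
python3 -c "
from workcell import *
print(sign_off())"
```

```text
the job is handed in; nothing more can be done
None
```

I pushed the plate flush against the rail, well short of the scribed line. I then dragged it along the rail into the corner pocket, using the shut fingertips in its bore, and handed the job in at about 10.5 s. Wrist force readings stayed at about 40 N or less.

**Rail and stop:** Pushing toward the rail read about 30 N, and a second push there before the line read 15 N. At the end, further pushes toward the stop gave no more travel, so the plate was against it. I backed the fingers off until the force read near zero before lifting out.

**Final position:** The plate centre measured jig (47.8, 132.2) mm in the top view and (48.7, 130.5) mm in the scene view. The target is (47, 131) mm. It is turned about 0.004 rad from the jig.
- **Disagreement:** The two views differ by up to 1.7 mm, which is within the calibration and pixel error.
- **Seams:** A thin dark seam shows at the stop, which I judged to be 1 mm or less. Little or no seam shows at the rail.

**Other items:** The socket and bearing look unmoved in the pictures. I did not measure the spray can, jar, wrench, driver and mug at the end. Nothing I commanded should have touched them.

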